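# Open the roll-top jar cabinet and stand the red-capped jar on the stirrer

### The arm

A 6-joint arm with a two-finger parallel gripper is mounted at the origin on the work surface. World frame = base frame: x ahead of the robot, y to its left, z up, the work surface at z = 0. Lengths are in m, angles in rad, forces in N, time in s.
With the tool pointing down it reaches from about 0.25 to 0.725 m from the base axis. Payload 4 kg.
Tool frame: the origin (TCP) lies on the centre line of the jaws, within the pads' length; the fingertips stand 25 mm ahead of it and the grasp point (between the pads) lies 6 mm ahead of it; z points along the fingers, x is the direction in which the jaws open and shut, and the axes are right-handed (so a half turn about z gives the same grasp; the last joint's range is limited). The gripper opens to 85 mm and grips with 20 to 120 N. Pads are 22 mm wide; open, the fingers measure 114 mm over their backs; the gripper's body (76 mm by 85 mm) begins 54 mm behind the grasp point. The pads swing forward as they close: fully open they stand 13 mm farther back than shut.
Start: joints at [-1.338, 0.241, 0.005, 1.335, 0, 1.571], TCP at [0.115, -0.487, 0.222] pointing down, gripper open.
Joint ranges: [-2.72, 2.72], [-1.05, 1.87], [-1.09, 1.28], [-1.99, 2.15], [-1.42, 1.44], [-3.14, 3.14]. Speed limits (rad/s): [2.79, 2.79, 3.14, 3.14, 3.14, 3.14].

### API

Orientations are given as a unit quaternion [x, y, z, w].
In Python, from workcell import bot, imaging, order gives the robot as it stands.
- The arm moves only by the tool carry_out, never from a script. Its argument "moves" is a list of rows, each a list of 5 numbers: the shift along the tool's x, y, z scaled (see below), then the turn about the tool's z scaled (see below), then the opening, from -1 (shut) to 1 (fully open). In form: [[tx, ty, tz, roll, hand], ...]. A call has 1 to 20 rows; each row is the pose to reach, as a shift and turn from the pose commanded when the call began, along the tool's axes at that moment; what a row does not reach only later rows make up. The controller multiplies each number of a shift by 0.1 m and each number of a turn by 90 degrees. A row lasts 1/10 s, in which the tool goes at most 50 mm and 8.59 degrees, less where a joint would pass 70% of its speed; a pose out of reach is approached as far as the arm can. A call with a number of a shift or a turn outside -1 to 1 is refused whole. A call with a gripper value outside its range is refused whole. The fingers move at their own pace and stop on an object; the grip force is fixed at half the most. Time passes only in rows, so rows that repeat a pose let the fingers close. It gives the time, the measured TCP pose, the force and the opening at its end, in the units of the state.
- bot.get_obs(): the state, without advancing time (a new reading comes with each control period).
- imaging.camera(name): name is "scene" or "top"; returns the picture (420x560x3 uint8, red, green, blue); there is no depth.
- imaging.camera_model(name): a dict with "fovy" (degrees; the focal length in pixels is half the picture's height over the tangent of half this angle, whatever the lens; pixels are square), "cx", "cy" (the principal point, pixels), "eye" and "rotation" of the camera in the world. Camera axes: x right, y up, looking along -z (the intrinsics and any distortion apply to the point x, -y, -z); pixel columns grow to the right and rows downward; lengths in m; the calibration is good to about 2 mm. A picture is of the moment at which its call begins. camera_model takes no time and is no camera call.
- order.job_done(): hands the job in, once; it reports no verdict.
The state is a dict: "clock": time; "joint_pos": joint angles; "joint_vel": joint speeds; "tau": joint torques, N m; "eef_pos": TCP position; "tool_rot": TCP orientation; "ft_force": force on the tool from outside, world axes, zero at the start; "ft_torque": the same for the moment, N m; "grip_width": finger opening in m.
Only numpy, scipy, OpenCV 4.12 (cv2) and the standard library are available. Lean on these libraries where they do the work, as an engineer would, in place of code of your own. Each camera call takes 0.05 s, during which the arm holds its last target.

### The job

Raise the slatted roll-top cover of the jar cabinet until it is fully open and stays open. Then take out the amber jar with the red cap, keeping it upright, and set it down without dropping it in the middle of the magnetic stirrer's white plate. Leave the cover open, and leave the other two jars and the sand timer standing where they are.

Things in the scene. Friction and masses are not known exactly. Their poses are not given: they have to be found in the camera images.
- cabinet: Fixed bench cabinet with round roll-top, blue cheeks (sides), white front lip and rear hood. Origin: centre of its underside, on the table; x points from front (handle side) to back, y along the width, z up. 384 mm deep, 314 mm wide (290 inside, cheeks 12 thick), inner floor 30 mm up. With the cover open it is free from above from the lip back to about x = 0
- track_axis (a point): Middle of the level axis (along cabinet y) of the round side tracks, 85 mm straight above the cabinet's origin. The slats run at 170 mm radius round it. The cheeks are half discs of 192 mm radius round it (top 277 mm above the table) over straight sides; the fixed rear hood, 187 mm radius, begins just behind the top (cabinet x = +45 mm)
- lip_top (a point): Middle of the top edge of the cabinet's fixed front lip: 10 mm thick, 83 mm high, at cabinet x = -172 mm, along the whole width
- shutter (a joint): Grey slatted cover with aluminium bottom rail: angle rolled up and back round the track axis, rad. 0 closed (rail on the lip), 1.675 fully open at its stop (rail on top, slats under the hood). Bottom-heavy, about 0.7 kg, some 6 N at the handle to start: let go below about 0.5 it rolls shut, past about 1.25 it rolls fully open by itself and stays; between, friction holds it
- shutter_handle (a point): Middle of the cover's handle: round dark steel bar 12 mm thick, 120 mm long between two end posts, along cabinet y, 45 mm out from the slats' middle line (33 mm free gap to the rail). Moves with the cover on a circle of 215.5 mm radius round the track axis. Closed: cabinet x = -215, z = 99 mm; fully open: x = +36, z = 297 mm, above the rail
- jar_red_mid (a point): Centre (half-way up) of the amber glass jar with the RED cap, the one to fetch: 58 mm across, 100 mm high; straight sides up to 72 mm, cap 46 mm wide from 81 to 100 mm; 0.2 to 0.4 kg. It stands on the cabinet's floor near cabinet x = -85 mm, in one of three places side by side, 85 mm apart (about 27 mm between jars), in any order
- jar_white_mid (a point): Centre of the like jar with the WHITE cap; stays in the cabinet
- jar_blue_mid (a point): Centre of the like jar with the BLUE cap; stays in the cabinet
- stand: Fixed retort stand: green base plate 260 x 180 mm, 20 mm high, carrying the blue magnetic stirrer (150 x 128 mm, about x = -100 mm). Origin on the table, 45 mm in front of the rod; x points from stirrer to rod, y sideways, z up. Steel rod 12 mm thick at x = +45 mm, 420 mm high
- electrode (a point): Lower tip of the 12 mm electrode that hangs from the stand's clamp arm, 215 mm above the table at stand x = +45, y = +98 mm; it rises to the grey holder and arm (340 mm up) that runs from there to the rod. Fixed, an obstacle
- plate (a point): Centre of the top face of the stirrer's round white plate, 120 mm across, 80 mm above the table, at stand x = -100 mm, y = 0 (the rod is 145 mm behind it)
- timer_mid (a point): Centre of the sand timer, 60 mm across, 140 mm high, teal ends, standing loose on the table in front of and between cabinet and stand; not to be disturbed

How it is judged:
On the way, in this order (a step that is already met when the one before it is completed fails the run):
1. the cover is raised fully open (value of joint shutter above 1.5 rad and velocity of joint shutter below 0.1 rad/s), for 0.3 s.
2. the red-capped jar is lifted clear of the cabinet (z of jar_red_mid in the frame of cabinet above 0.15 m), for 0.1 s.
At the end, for the whole second after the job is handed in: The cover stays open by itself (over 1.5 rad of 1.675), the red-capped jar stands upright (within 0.1 rad) and at rest on the stirrer plate, within 20 mm of its centre, and the white- and blue-capped jars and the sand timer are within 20 mm of where they began (value of joint shutter above 1.5 rad and horizontal distance between jar_red_mid and plate below 0.02 m and z of jar_red_mid in the frame of plate between 0.043 and 0.057 m and angle between jar_red_mid's own z axis and vertical below 0.1 rad and linear speed of jar_red below 0.02 m/s and distance of each of jar_white_mid, jar_blue_mid, timer_mid from where it was at the start of the episode below 0.02 m); the robot touches nothing.
It fails at once if the red-capped jar is tipped more than 0.5 rad (angle between jar_red_mid's own z axis and vertical above 0.5 rad).
It fails at once if the red-capped jar is dropped (moving faster than 0.4 m/s out of the fingers) (linear speed of jar_red above 0.4 m/s and contact force between the fingers and jar_red below 0.05 N).
It fails at once if another jar or the sand timer is knocked over or shoved (tilt over 0.4 rad or moved over 30 mm) (angle between any of jar_white_mid, jar_blue_mid, timer_mid's own z axis and vertical above 0.4 rad or distance of any of jar_white_mid, jar_blue_mid, timer_mid from where it was at the start of the episode above 0.03 m).
It also fails if it takes over 67 s, if anything falls off the work surface, if the arm or the gripper's body presses on something with over 40 N, if the wrist force passes 120 N, or if a joint passes its speed limit or range.

## Working session

There is one attempt and no reset: what is moved stays moved. The work goes in short steps, Python scripts to look and compute and a tool call to move; the robot and the scene stay as the last step left them, time stands still between calls to the robot, and variables do not carry over. Pictures are saved under pics/ and viewed, and the job is handed in when it is done.

Besides the shell and the picture viewer there is one more tool, called after "Emit:" by a JSON object that holds its "fn" and its "kwargs". carry_out: Moves the arm, as the interface text tells. Its arguments: {"type":"object","properties":{"moves":{"type":"array","items":{"type":"array","items":{"type":"number","minimum":-1,"maximum":1}}}},"required":["moves"]}

```bash
mkdir -p pics; ls
python3 - <<'E'
from workcell import bot, imaging, order
import cv2
for n in ["scene","top"]:
    im=imaging.camera(n); cv2.imwrite(f"pics/{n}0.png",im[:,:,::-1]); print(n,imaging.camera_model(n))
print(bot.get_obs())
E
```

```text
pics
scene {'fovy': 48.73675958821488, 'cx': 282.66273063483567, 'cy': 206.63169228817966, 'eye': array([0.45847766, 0.34082466, 1.15999202]), 'rotation': array([-0.01845551,  0.16977872,  0.97918727, -0.10966709])}
top {'fovy': 54.64442977910828, 'cx': 278.4945131305019, 'cy': 206.93212510214758, 'eye': array([ 0.34506557, -0.01288717,  0.99984559]), 'rotation': array([ 0.07638223, -0.07922488, -0.70078239,  0.70483559])}
{'clock': 0.1, 'joint_pos': array([-1.33798836e+00,  2.41333524e-01,  3.83824830e-03,  1.33518311e+00,
        2.19947090e-05,  1.57080455e+00]), 'joint_vel': array([ 0.00122253, -0.00441505,  0.0030179 ,  0.00028612, -0.0009882 ,
        0.00011998]), 'tau': array([ 9.38905432e-04, -3.73138618e+01,  2.53009379e+01,  1.08439519e-02,
       -1.36948415e-04, -5.00781368e-06]), 'eef_pos': array([ 0.11522658, -0.4859384 ,  0.22089614]), 'tool_rot': array([ 7.84442966e-01, -6.20200248e-01, -7.31368440e-04, -5.92247627e-04]), 'ft_force': array([-0.23058763,  0.67310809, -0.87001379]), 'ft_torque': array([-0.01147982, -0.06184253, -0.04993682]), 'grip_width': 0.08542799427030641}
```

View pics/scene0.png

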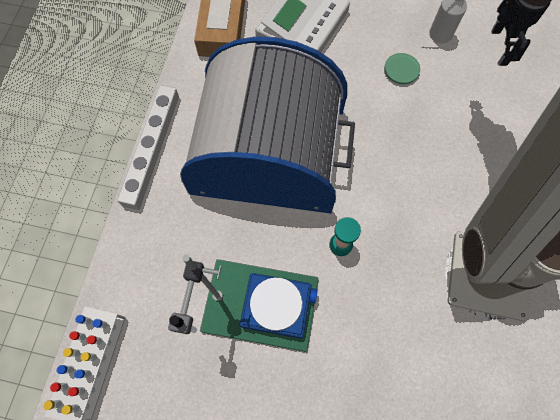

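View pics/top0.png

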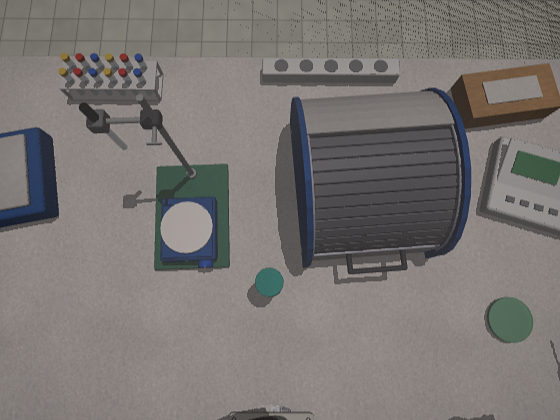

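The pictures show the cabinet closed with the handle facing the robot: scene (348,143), top (377,263). The white plate is at scene (276,303) / top (187,227), and the timer's top at scene (347,230) / top (269,282). Next I'll measure these.

```bash
cat > h.py <<'E'
import numpy as np, cv2
from workcell import bot, imaging, order
from scipy.spatial.transform import Rotation as R
M={n:imaging.camera_model(n) for n in("scene","top")}
def ray(n,u,v):
    m=M[n]; f=210/np.tan(np.radians(m['fovy']/2))
    d=np.array([(u-m['cx'])/f,-(v-m['cy'])/f,-1.]); d=R.from_quat(m['rotation']).apply(d)
    return m['eye'],d/np.linalg.norm(d)
def onz(n,u,v,z):
    e,d=ray(n,u,v); return e+d*(z-e[2])/d[2]
def tri(p,q):
    e1,d1=ray("scene",*p); e2,d2=ray("top",*q)
    s=np.linalg.lstsq(np.c_[d1,-d2],e2-e1,rcond=None)[0]
    a,b=e1+s[0]*d1,e2+s[1]*d2; return (a+b)/2,np.linalg.norm(a-b)
def proj(n,P):
    m=M[n]; f=210/np.tan(np.radians(m['fovy']/2))
    c=R.from_quat(m['rotation']).inv().apply(np.asarray(P)-m['eye'])
    return m['cx']+f*c[0]/-c[2], m['cy']-f*c[1]/-c[2]
def blob(im,lo,hi,k=0):
    h=cv2.cvtColor(im,cv2.COLOR_RGB2HSV); m=cv2.inRange(h,np.array(lo),np.array(hi))
    cs=sorted(cv2.findContours(m,cv2.RETR_EXTERNAL,cv2.CHAIN_APPROX_NONE)[0],key=cv2.contourArea)[::-1]
    return m,cs
E
python3 - <<'E'
from h import *
for n in("scene","top"):
    im=cv2.imread(f"pics/{n}0.png")[:,:,::-1].copy()
    box={"scene":(245,270,310,340),"top":(155,195,220,260)}[n]
    x0,y0,x1,y1=box
    g=im[y0:y1,x0:x1].copy(); _,cs=blob(g,(0,0,150),(180,50,255))
    e=cv2.fitEllipse(cs[0]); c=(e[0][0]+x0,e[0][1]+y0); print(n,"plate",c,e[1],onz(n,*c,.08))
    _,cs=blob(im,(80,120,40),(92,255,255))
    for c in cs[:2]:
        if cv2.contourArea(c)>50: e=cv2.fitEllipse(c);print(n,"teal",cv2.contourArea(c),e[:2],onz(n,*e[0],.14))
    _,cs=blob(im,(60,60,20),(82,255,140))
    for c in cs[:3]:
        r=cv2.minAreaRect(c);print(n,"green",cv2.contourArea(c)); print([ (p.round(),onz(n,*p,.02)[:2].round(3)) for p in cv2.boxPoints(r)])
    big=cv2.resize(im[90:200,270:400] if n=="scene" else im[230:290,300:480],None,fx=5 if n=="scene" else 4,fy=5 if n=="scene" else 4,interpolation=cv2.INTER_CUBIC)
    cv2.imwrite(f"pics/{n}_h.png",big[:,:,::-1])
o=bot.get_obs(); print(R.from_quat(o['tool_rot']).as_matrix().round(3))
E
```

```text
scene plate (275.5929698944092, 303.3957290649414) (50.93993377685547, 51.41645050048828) [0.50622243 0.19843954 0.08      ]
scene teal 762.5 ((344.61083984375, 235.86294555664062), (24.41731834411621, 41.095420837402344)) [0.3842329  0.02290178 0.14      ]
scene green 3715.5
[(array([200., 332.], dtype=float32), array([0.67 , 0.295])), (array([213., 258.], dtype=float32), array([0.687, 0.115])), (array([320., 278.], dtype=float32), array([0.416, 0.105])), (array([306., 351.], dtype=float32), array([0.414, 0.283]))]
scene green 576.0
[(array([384.,  58.], dtype=float32), array([ 0.358, -0.578])), (array([418.,  56.], dtype=float32), array([ 0.261, -0.608])), (array([420.,  82.], dtype=float32), array([ 0.245, -0.517])), (array([386.,  84.], dtype=float32), array([ 0.34 , -0.488]))]
scene green 523.0
[(array([272.,  20.], dtype=float32), array([ 0.711, -0.639])), (array([290.,  -6.], dtype=float32), array([ 0.68 , -0.749])), (array([306.,   5.], dtype=float32), array([ 0.624, -0.718])), (array([288.,  31.], dtype=float32), array([ 0.656, -0.61 ]))]
top plate (186.01494026184082, 226.8
[... 255 characters left out ...]
pe=float32), array([0.419, 0.102])), (array([175., 267.], dtype=float32), array([0.417, 0.23 ]))]
top green 964.0
[(array([511., 172.], dtype=float32), array([ 0.66 , -0.604])), (array([517., 150.], dtype=float32), array([ 0.717, -0.627])), (array([562., 163.], dtype=float32), array([ 0.684, -0.737])), (array([556., 184.], dtype=float32), array([ 0.627, -0.713]))]
top green 522.5
[(array([156., 167.], dtype=float32), array([0.666, 0.294])), (array([185., 165.], dtype=float32), array([0.671, 0.219])), (array([187., 191.], dtype=float32), array([0.603, 0.212])), (array([157., 193.], dtype=float32), array([0.598, 0.286]))]
[[ 0.231 -0.973 -0.   ]
 [-0.973 -0.231  0.002]
 [-0.002 -0.    -1.   ]]
```

```bash
python3 -c "
import cv2
a=cv2.imread('pics/scene_h.png');b=cv2.imread('pics/top_h.png');print(a.shape,b.shape)"
```

```text
(550, 650, 3) (240, 720, 3)
```

View pics/scene_h.png

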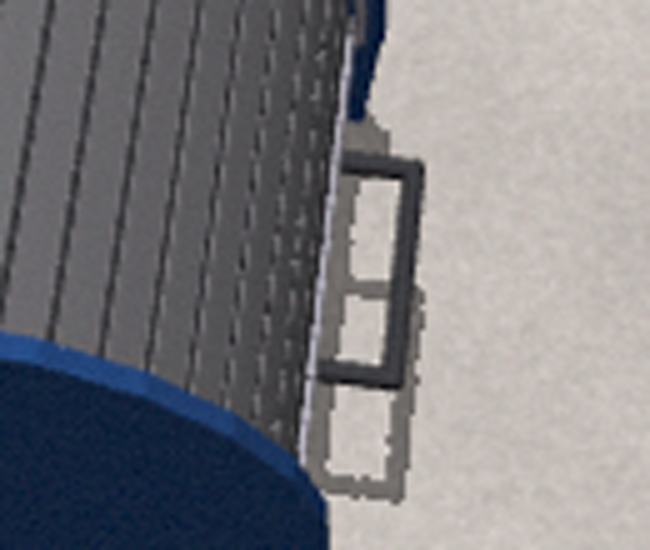

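View pics/top_h.png

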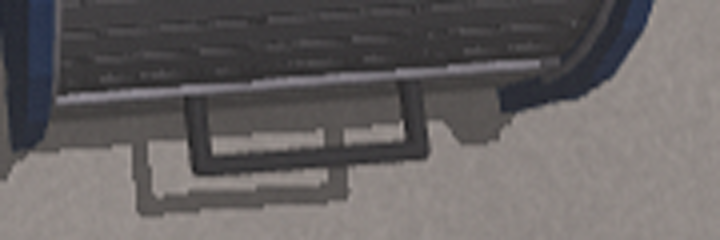

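Run:
```python
from h import *
A=tri((348.4,165.6),(350.4,271.3)); B=tri((352.3,123),(404.5,267.5)); print(A,B)
for n,p,q in(("scene",(348.4,165.6),(352.3,123)),("top",(350.4,271.3),(404.5,267.5))):
    a,b=onz(n,*p,.099),onz(n,*q,.099); d=a-b; print(n,a,b,(a+b)/2,np.linalg.norm(d),"cab x angle",np.degrees(np.arctan2(-d[0],d[1])))
print(onz("scene",347.5,229.5,.14),onz("top",269,282,.14))
print(proj("scene",[0.115,-.486,.221]))
```

```text
(array([ 0.40386299, -0.17602928,  0.0914125 ]), np.float64(0.00037853960724440125)) (array([ 0.41401893, -0.29607924,  0.09475643]), np.float64(0.003381946382645436))
scene [ 0.40442397 -0.1724367   0.099     ] [ 0.41572108 -0.29434122  0.099     ] [ 0.41007253 -0.23338896  0.099     ] 0.12242686670161963 cab x angle 5.29458208425544
top [ 0.40319627 -0.17459643  0.099     ] [ 0.41213651 -0.29404062  0.099     ] [ 0.40766639 -0.23431852  0.099     ] 0.1197783084647226 cab x angle 4.280532637390673
[0.38045078 0.00648351 0.14      ] [0.37756335 0.00306847 0.14      ]
(np.float64(494.55305599960866), np.float64(54.228280338505385))
```

Emit:
{"fn": "carry_out", "kwargs": {"moves": [[-0.1, -0.15, 0, -0.08, 0.5], [-0.2, -0.3, 0, -0.17, 0], [-0.3, -0.45, 0, -0.26, -0.3], [-0.4, -0.6, 0, -0.35, -0.3], [-0.5, -0.75, 0, -0.44, -0.3], [-0.62, -0.95, 0, -0.53, -0.3], [-0.62, -0.95, 0, -0.62, -0.3], [-0.62, -0.95, 0, -0.71, -0.3], [-0.62, -0.95, 0, -0.8, -0.3], [-0.62, -0.95, 0, -0.87, -0.3], [-0.62, -0.95, 0, -0.904, -0.3], [-0.62, -0.95, 0, -0.904, -0.3], [-0.62, -0.95, 0, -0.904, -0.3]]}}

```text
clock: 1.4
eef_pos: [0.1934, -0.404, 0.2214]
tool_rot: [0.999, 0.04, -0.0, -0.0]
ft_force: [-0.6, 0.7, -0.0]
grip_width: 0.03
```

Emit:
{"fn": "carry_out", "kwargs": {"moves": [[0.2, -0.19, 0, 0, -0.3], [0.4, -0.38, 0, 0, -0.3], [0.6, -0.57, 0, 0, -0.3], [0.85, -0.76, 0, 0, -0.3], [0.85, -0.76, 0, 0, -0.3], [0.85, -0.76, 0, 0, -0.3]]}}

```text
clock: 2.0
eef_pos: [0.2722, -0.3213, 0.2217]
tool_rot: [0.999, 0.042, -0.0, 0.0]
ft_force: [-0.7, 0.2, -0.5]
grip_width: 0.0298
```

Emit:
{"fn": "carry_out", "kwargs": {"moves": [[0.2, -0.19, 0, 0, -0.3], [0.4, -0.38, 0, 0, -0.3], [0.6, -0.57, 0, 0, -0.3], [0.85, -0.76, 0, 0, -0.3], [0.85, -0.76, 0, 0, -0.3], [0.85, -0.76, 0, 0, -0.3], [0.85, -0.76, 0, 0, -0.3]]}}

```text
clock: 2.7
eef_pos: [0.3497, -0.2397, 0.2216]
tool_rot: [0.999, 0.04, -0.0, 0.0]
ft_force: [-0.2, -1.0, -0.0]
grip_width: 0.0301
```

```bash
cat > st.py <<'E'
from h import *
import sys
o=bot.get_obs(); m=R.from_quat(o['tool_rot']).as_matrix()
print(o['clock'],o['eef_pos'].round(4),"yaw",np.degrees(np.arctan2(m[1,0],m[0,0])).round(2),"F",o['ft_force'].round(2),o['grip_width'].round(4),"q",o['joint_pos'].round(2))
th=np.radians(4.8); c=np.array([np.cos(th),np.sin(th)]); y=np.array([-c[1],c[0]])
H=np.array([.409,-.234]); O=H+.215*c; d=o['eef_pos'][:2]-O
print("cab",(d@c).round(4),(d@y).round(4))
if len(sys.argv)>1:
    ims=[imaging.camera(n) for n in("scene","top")]
    for n,im in zip(("scene","top"),ims): cv2.imwrite(f"pics/{n}{sys.argv[1]}.png",im[:,:,::-1])
E
python3 st.py 1
```

```text
Traceback (most recent call last):
  File "st.py", line 4, in <module>
    print(o['clock'],o['eef_pos'].round(4),"yaw",np.degrees(np.arctan2(m[1,0],m[0,0])).round(2),"F",o['ft_force'].round(2),o['grip_width'].round(4),"q",o['joint_pos'].round(2))
                                                                                                                           ^^^^^^^^^^^^^^^^^^^^^
AttributeError: 'float' object has no attribute 'round'
```

```bash
sed -i "s/o\['grip_width'\].round(4)/round(o['grip_width'],4)/" st.py; python3 st.py 1
```

```text
2.7 [ 0.3497 -0.2397  0.2216] yaw 4.59 F [-0.18 -0.99 -0.02] 0.0301 q [-0.6   0.09 -0.18  1.3  -0.    0.89]
cab -0.2746 -0.0007
```

View pics/scene1.png

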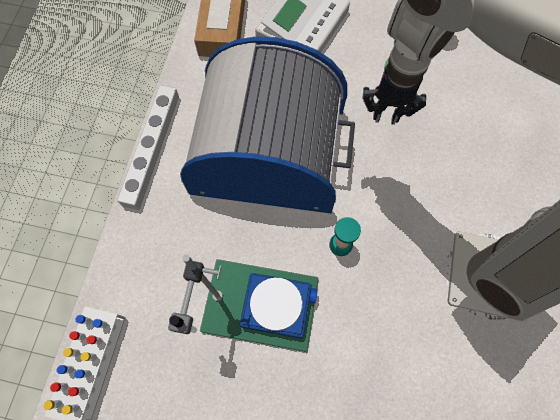

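View pics/top1.png

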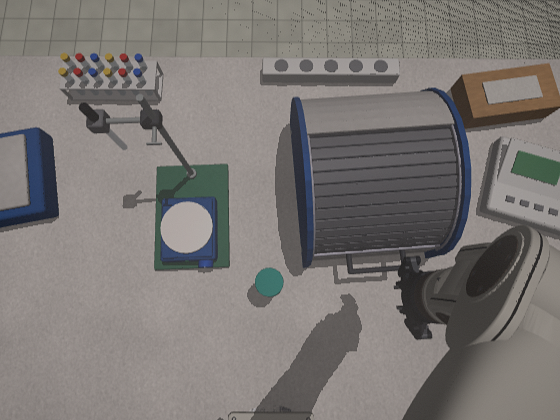

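Run:
```python
from h import *
for P in ([.3497,-.2397,.197],[.409,-.234,.099]):
  for n in("scene","top"): print(n,np.round(proj(n,P)))
```

```text
scene [382. 127.]
top [394. 296.]
scene [351. 144.]
top [377. 269.]
```

Emit:
{"fn": "carry_out", "kwargs": {"moves": [[0.15, 0, 0, 0, -0.3], [0.3, 0, 0, 0, -0.3], [0.45, 0, 0, 0, -0.3], [0.6, 0, 0, 0, -0.3], [0.6, 0, 0.2, 0, -0.3], [0.6, 0, 0.4, 0, -0.3], [0.6, 0, 0.6, 0, -0.3], [0.6, 0, 0.7, 0, -0.3], [0.6, 0, 0.7, 0, -0.3], [0.6, 0, 0.7, 0, -0.3]]}}

```text
clock: 3.8
eef_pos: [0.411, -0.234, 0.1521]
tool_rot: [0.999, 0.041, 0.0, 0.0]
ft_force: [1.1, -0.5, -0.3]
grip_width: 0.0301
```

```bash
python3 st.py 2
```

```text
3.8 [ 0.411  -0.234   0.1521] yaw 4.72 F [ 1.12 -0.5  -0.26] 0.0301 q [-0.52  0.23 -0.19  1.14  0.    0.97]
cab -0.2131 -0.0002
```

View pics/scene2.png

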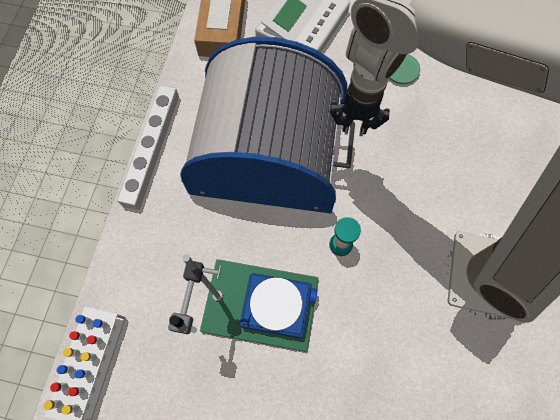

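View pics/top2.png

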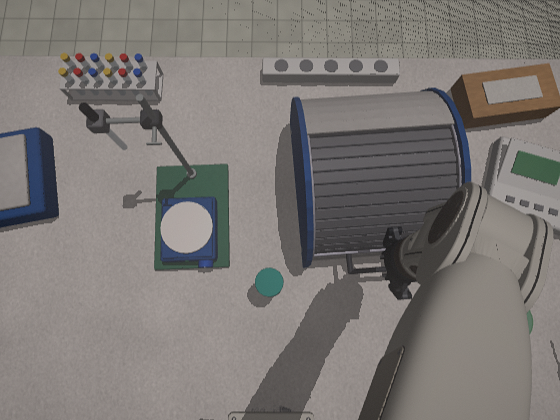

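The gripper is above the handle, with the fingers straddling the bar near scene (352,130) / top (385,262). I'll descend and grip.

Emit:
{"fn": "carry_out", "kwargs": {"moves": [[-0.01, 0, 0.15, 0, -0.3], [-0.02, 0, 0.3, 0, -0.3], [-0.02, 0, 0.45, 0, -0.3], [-0.02, 0, 0.45, 0, -0.3], [-0.02, 0, 0.45, 0, -0.3]]}}

```text
clock: 4.4
eef_pos: [0.4087, -0.2344, 0.1075]
tool_rot: [0.999, 0.041, 0.0, 0.0]
ft_force: [-0.5, 0.5, 0.3]
grip_width: 0.0301
```

Emit:
{"fn": "carry_out", "kwargs": {"moves": [[0, 0, 0, 0, -1], [0, 0, 0, 0, -1], [0, 0, 0, 0, -1], [0, 0, 0, 0, -1], [0, 0, 0, 0, -1], [0, 0, 0, 0, -1]]}}

```text
clock: 5.0
eef_pos: [0.4083, -0.2341, 0.1067]
tool_rot: [0.999, 0.041, 0.0, -0.0]
ft_force: [-0.3, 0.2, 0.9]
grip_width: -0.0006
```

```bash
python3 st.py
```

```text
5.0 [ 0.4083 -0.2341  0.1067] yaw 4.69 F [-0.31  0.21  0.85] -0.0006 q [-0.52  0.27 -0.27  1.03  0.    0.97]
cab -0.2157 -0.0
```

```bash
python3 st.py 3
python3 - <<'E'
import cv2
a=cv2.imread('pics/scene3.png')[60:200,290:430];b=cv2.imread('pics/top3.png')[210:310,310:450]
cv2.imwrite('pics/s3z.png',cv2.resize(a,None,fx=4,fy=4,interpolation=2));cv2.imwrite('pics/t3z.png',cv2.resize(b,None,fx=4,fy=4,interpolation=2))
E
```

```text
5.0 [ 0.4083 -0.2341  0.1067] yaw 4.69 F [-0.31  0.21  0.85] -0.0006 q [-0.52  0.27 -0.27  1.03  0.    0.97]
cab -0.2157 -0.0
```

View pics/s3z.png

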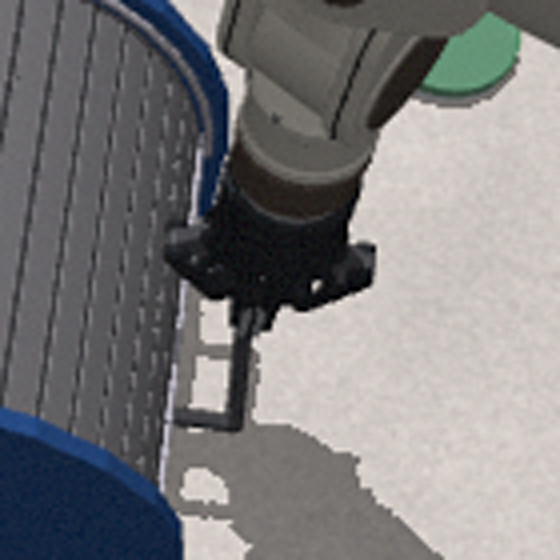

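View pics/t3z.png

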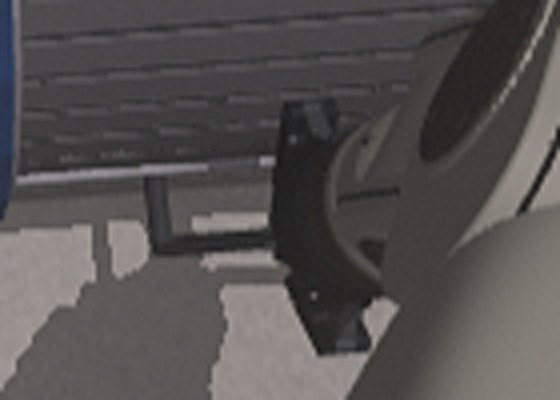

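```bash
python3 - <<'E'
from h import *
for z in(.082,.094,.107):
    P=[.4083,-.2341,z]
    u=proj("scene",P); v=proj("top",P); print(z,[(u[0]-290)*4,(u[1]-60)*4],[(v[0]-310)*4,(v[1]-210)*4])
E
python3 - <<'E'
import cv2
a=cv2.imread('pics/scene3.png')[115:175,325:375]
cv2.imwrite('pics/s3y.png',cv2.resize(a,None,fx=10,fy=10,interpolation=2))
E
```

```text
0.082 [np.float64(240.7833574492779), np.float64(347.4981605411065)] [np.float64(262.1414083314812), np.float64(238.5334491258477)]
0.094 [np.float64(243.37123647254157), np.float64(338.92737974272904)] [np.float64(267.3005658707307), np.float64(237.05255047802098)]
0.107 [np.float64(246.2308603664867), np.float64(329.4566087598189)] [np.float64(273.04357448338305), np.float64(235.40406162606564)]
```

View pics/s3y.png

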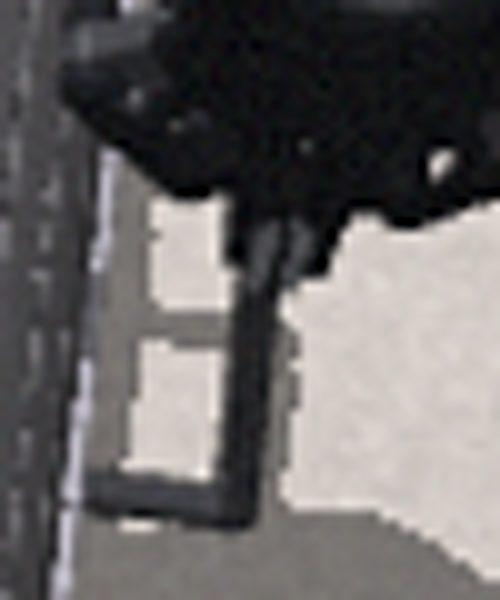

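The scene crop shows the closed pads at about (354,141). That looks just above the bar rather than around it, so I'll open a little, go lower and close again.

Emit:
{"fn": "carry_out", "kwargs": {"moves": [[0, 0, 0, 0, -0.4], [0, 0, 0, 0, -0.4], [0, 0, 0, 0, -0.4], [0, 0, 0.04, 0, -0.4], [0, 0, 0.08, 0, -0.4], [0, 0, 0.12, 0, -0.4], [0, 0, 0.12, 0, -0.4]]}}

```text
clock: 5.8
eef_pos: [0.4076, -0.2338, 0.0938]
tool_rot: [0.999, 0.041, -0.001, -0.0]
ft_force: [0.0, 0.1, -0.4]
grip_width: 0.0253
```

Emit:
{"fn": "carry_out", "kwargs": {"moves": [[0, 0, 0, 0, -1], [0, 0, 0, 0, -1], [0, 0, 0, 0, -1], [0, 0, 0, 0, -1], [0, 0, 0, 0, -1]]}}

```text
clock: 6.3
eef_pos: [0.4092, -0.2344, 0.0954]
tool_rot: [0.999, 0.041, 0.001, 0.0]
ft_force: [1.1, 0.1, 4.2]
grip_width: -0.0001
```

```bash
python3 st.py 4
python3 - <<'E'
import cv2
a=cv2.imread('pics/scene4.png')[115:175,325:375]
cv2.imwrite('pics/s4y.png',cv2.resize(a,None,fx=10,fy=10,interpolation=2))
E
```

```text
6.3 [ 0.4092 -0.2344  0.0954] yaw 4.7 F [1.08 0.1  4.23] -0.0001 q [-0.52  0.28 -0.29  1.    0.    0.97]
cab -0.2149 -0.0005
```

View pics/s4y.png

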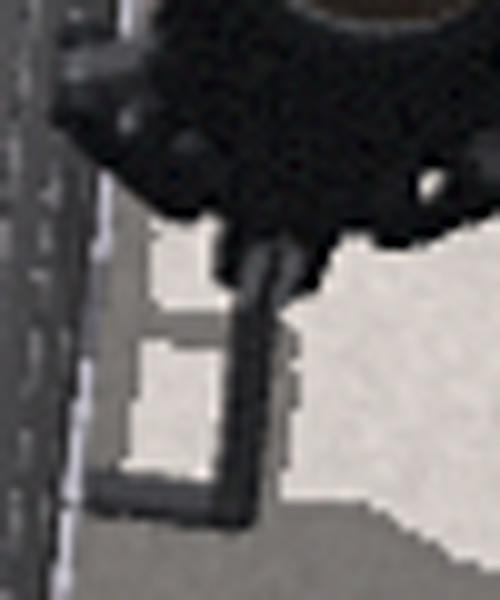

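Emit:
{"fn": "carry_out", "kwargs": {"moves": [[0, 0, -0.2, 0, -1], [0, 0, -0.5, 0, -1], [0, 0, -0.7, 0, -1], [0, 0, -0.7, 0, -1], [0, 0, -0.7, 0, -1]]}}

```text
clock: 6.9
eef_pos: [0.4075, -0.2339, 0.164]
tool_rot: [0.999, 0.041, -0.001, -0.0]
ft_force: [0.3, -0.1, -0.2]
grip_width: -0.0001
```

```bash
python3 st.py 5
python3 - <<'E'
from h import *
a=cv2.imread('pics/scene5.png')[100:170,320:390]
cv2.imwrite('pics/s5y.png',cv2.resize(a,None,fx=8,fy=8,interpolation=2))
a=cv2.imread('pics/top5.png')[220:300,340:430]
cv2.imwrite('pics/t5y.png',cv2.resize(a,None,fx=7,fy=7,interpolation=2))
p=bot.get_obs()['eef_pos']
for dz in(0,-.025):
  for n,o,k in(("scene",(320,100),8),("top",(340,220),7)):
    u=proj(n,p+[0,0,dz]); print(n,dz,(u[0]-o[0])*k,(u[1]-o[1])*k)
E
```

```text
6.9 [ 0.4075 -0.2339  0.164 ] yaw 4.69 F [ 0.26 -0.09 -0.16] -0.0001 q [-0.52  0.22 -0.18  1.18 -0.    0.97]
cab -0.2165 0.0002
scene 0 282.5987676077166 255.03493342882803
top 0 312.9065238261985 333.1214673203929
scene -0.025 270.58092393632796 294.50979385718574
top -0.025 291.3142705547921 339.2022871417872
```

View pics/s5y.png

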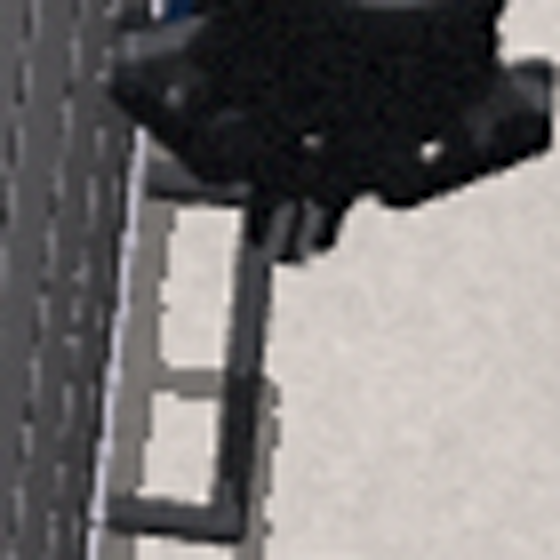

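View pics/t5y.png

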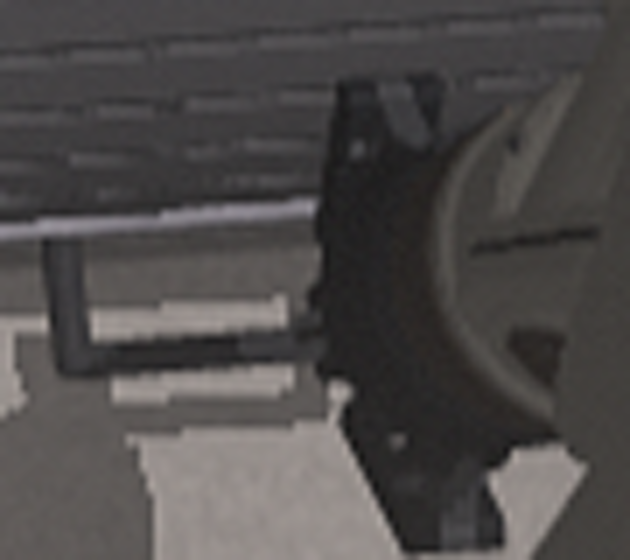

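The pads are really about 35 mm higher than the stated tool geometry puts them. At 0.164 TCP height the tip shows at scene ≈(357,130), and touching the bar's top agrees with that. I'll use the observed offset and grip with the TCP near 0.072.

Emit:
{"fn": "carry_out", "kwargs": {"moves": [[0, 0, 0.1, 0, -0.4], [0, 0, 0.25, 0, -0.4], [0, 0, 0.45, 0, -0.4], [0, 0, 0.6, 0, -0.4], [0, 0, 0.7, 0, -0.4], [0, 0, 0.75, 0, -0.4], [0, 0, 0.8, 0, -0.4], [0, 0, 0.85, 0, -0.4], [0, 0, 0.9, 0, -0.4], [0, 0, 0.9, 0, -0.4]]}}

```text
clock: 8.0
eef_pos: [0.408, -0.234, 0.0743]
tool_rot: [0.999, 0.041, -0.0, -0.0]
ft_force: [0.0, -0.1, -0.2]
grip_width: 0.0257
```

Emit:
{"fn": "carry_out", "kwargs": {"moves": [[0, 0, 0, 0, -1], [0, 0, 0, 0, -1], [0, 0, 0, 0, -1], [0, 0, 0, 0, -1], [0, 0, 0, 0, -1]]}}

```text
clock: 8.5
eef_pos: [0.4092, -0.2341, 0.0751]
tool_rot: [0.999, 0.041, 0.001, 0.0]
ft_force: [5.1, 2.2, -0.1]
grip_width: 0.01
```

```bash
python3 st.py
```

```text
8.5 [ 0.4092 -0.2341  0.0751] yaw 4.72 F [ 5.1   2.17 -0.15] 0.01 q [-0.52  0.3  -0.32  0.95  0.    0.97]
cab -0.2148 -0.0001
```

Grip width is 10 mm, so the bar is held. Next I'll work out the arc.

Run:
```python
import numpy as np
a0=np.arctan2(14,215)
def p(t): return np.array([-215.5*np.cos(a0+t),215.5*np.sin(a0+t)])
for s,e in((0,.42),(.42,.84),(.84,1.26),(1.26,1.62)):
    print(s,e,[ [float(v) for v in np.round((p(t)-p(s))*[.01,-.01],2)] for t in np.linspace(s,e,11)[1:]])
```

```text
0 0.42 [[0.01, -0.09], [0.02, -0.18], [0.03, -0.27], [0.05, -0.36], [0.08, -0.45], [0.1, -0.53], [0.13, -0.62], [0.17, -0.7], [0.2, -0.78], [0.24, -0.86]]
0.42 0.84 [[0.04, -0.08], [0.09, -0.16], [0.14, -0.23], [0.19, -0.3], [0.25, -0.38], [0.31, -0.44], [0.37, -0.51], [0.44, -0.57], [0.51, -0.63], [0.58, -0.69]]
0.84 1.26 [[0.07, -0.05], [0.15, -0.11], [0.22, -0.15], [0.3, -0.2], [0.38, -0.24], [0.46, -0.28], [0.55, -0.31], [0.63, -0.34], [0.72, -0.37], [0.81, -0.4]]
1.26 1.62 [[0.08, -0.02], [0.15, -0.03], [0.23, -0.04], [0.31, -0.05], [0.38, -0.06], [0.46, -0.06], [0.54, -0.06], [0.62, -0.06], [0.69, -0.06], [0.77, -0.05]]
```

Emit:
{"fn": "carry_out", "kwargs": {"moves": [[0.01, 0, -0.09, 0, -1], [0.02, 0, -0.18, 0, -1], [0.03, 0, -0.27, 0, -1], [0.05, 0, -0.36, 0, -1], [0.08, 0, -0.45, 0, -1], [0.1, 0, -0.53, 0, -1], [0.13, 0, -0.62, 0, -1], [0.17, 0, -0.7, 0, -1], [0.2, 0, -0.78, 0, -1], [0.24, 0, -0.86, 0, -1]]}}

```text
clock: 9.5
eef_pos: [0.4317, -0.2322, 0.1604]
tool_rot: [0.999, 0.041, -0.001, -0.0]
ft_force: [4.0, -2.6, -8.5]
grip_width: 0.0093
```

```bash
python3 st.py 6
```

```text
9.5 [ 0.4317 -0.2322  0.1604] yaw 4.68 F [ 4.04 -2.64 -8.5 ] 0.0093 q [-0.49  0.26 -0.13  1.18 -0.    1.  ]
cab -0.1922 -0.0001
```

View pics/scene6.png

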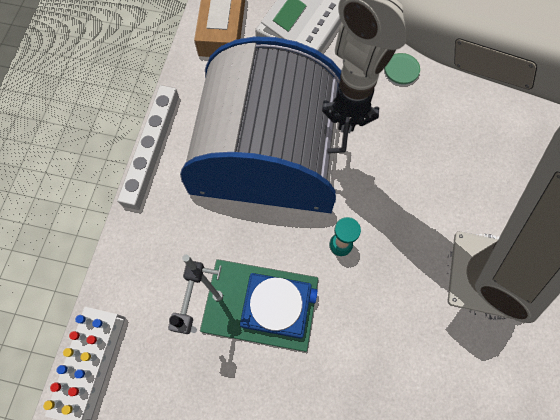

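The cover is rising, with the handle's end now at about scene (340,150), and the forces are small. Continuing.

Emit:
{"fn": "carry_out", "kwargs": {"moves": [[0.04, 0, -0.08, 0, -1], [0.09, 0, -0.16, 0, -1], [0.14, 0, -0.23, 0, -1], [0.19, 0, -0.3, 0, -1], [0.25, 0, -0.38, 0, -1], [0.31, 0, -0.44, 0, -1], [0.37, 0, -0.51, 0, -1], [0.44, 0, -0.57, 0, -1], [0.51, 0, -0.63, 0, -1], [0.58, 0, -0.69, 0, -1]]}}

```text
clock: 10.6
eef_pos: [0.4873, -0.2277, 0.232]
tool_rot: [0.999, 0.04, -0.002, 0.001]
ft_force: [-10.4, -1.8, 6.8]
grip_width: 0.0097
```

Emit:
{"fn": "carry_out", "kwargs": {"moves": [[0.07, 0, -0.05, 0, -1], [0.15, 0, -0.11, 0, -1], [0.22, 0, -0.15, 0, -1], [0.3, 0, -0.2, 0, -1], [0.38, 0, -0.24, 0, -1], [0.46, 0, -0.28, 0, -1], [0.55, 0, -0.31, 0, -1], [0.63, 0, -0.34, 0, -1], [0.72, 0, -0.37, 0, -1], [0.81, 0, -0.4, 0, -1]]}}

```text
clock: 11.6
eef_pos: [0.5711, -0.221, 0.2744]
tool_rot: [0.999, 0.041, 0.002, 0.001]
ft_force: [-4.2, -1.4, 7.0]
grip_width: 0.0097
```

```bash
python3 st.py 7
```

```text
11.6 [ 0.5711 -0.221   0.2744] yaw 4.68 F [-4.25 -1.39  7.01] 0.0097 q [-0.37  0.46  0.45  1.56 -0.    1.12]
cab -0.0523 -0.0006
```

View pics/scene7.png

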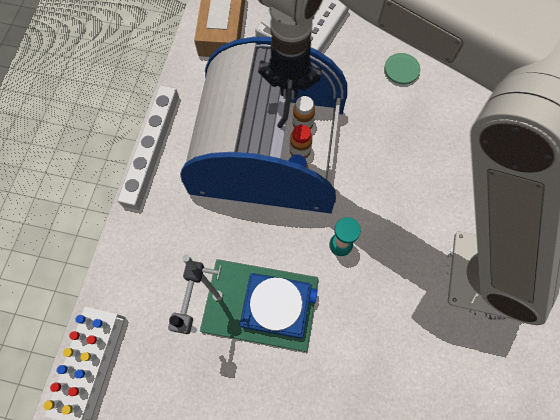

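The cover is past 1.2 rad. The red cap shows at scene (303,132) in the middle place, white is at (304,104) and blue at (298,160). I'll finish the arc.

Emit:
{"fn": "carry_out", "kwargs": {"moves": [[0.08, 0, -0.02, 0, -1], [0.15, 0, -0.03, 0, -1], [0.23, 0, -0.04, 0, -1], [0.31, 0, -0.05, 0, -1], [0.38, 0, -0.06, 0, -1], [0.46, 0, -0.06, 0, -1], [0.54, 0, -0.06, 0, -1], [0.62, 0, -0.06, 0, -1], [0.69, 0, -0.06, 0, -1], [0.77, 0, -0.05, 0, -1], [0.77, 0, -0.05, 0, -1]]}}

```text
clock: 12.8
eef_pos: [0.6508, -0.2145, 0.2779]
tool_rot: [0.999, 0.041, 0.005, 0.001]
ft_force: [4.2, -2.4, 6.0]
grip_width: 0.0093
```

Emit:
{"fn": "carry_out", "kwargs": {"moves": [[0, 0, 0, 0, -0.5], [0, 0, 0, 0, -0.4], [0, 0, 0, 0, -0.4], [0, 0, 0, 0, -0.4], [0, 0, -0.1, 0, -0.4], [0, 0, -0.25, 0, -0.4], [0, 0, -0.4, 0, -0.4], [0, 0, -0.4, 0, -0.4]]}}

```text
clock: 13.6
eef_pos: [0.6473, -0.2144, 0.3162]
tool_rot: [0.999, 0.041, 0.0, 0.0]
ft_force: [0.6, 0.0, -0.1]
grip_width: 0.0258
```

```bash
python3 st.py 8
```

```text
13.6 [ 0.6473 -0.2144  0.3162] yaw 4.7 F [ 0.61  0.03 -0.1 ] 0.0258 q [-0.32  0.66  0.9   1.81  0.    1.17]
cab 0.0241 -0.0004
```

View pics/scene8.png

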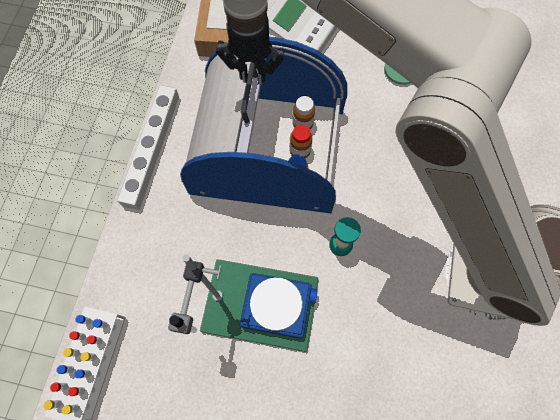

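View pics/top8.png

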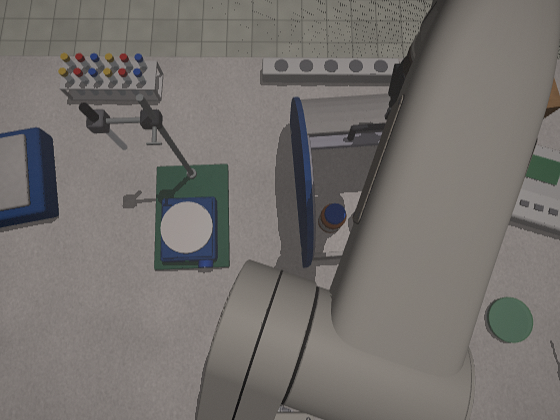

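The cover is open, with the rail at about scene (250,110) / top (350,135). Red is in the middle place. I'll measure the caps.

Run:
```python
from h import *
im=cv2.imread("pics/scene8.png")[:,:,::-1].copy()
_,cs=blob(im,(0,150,100),(6,255,255))
for c in cs[:3]:
    e=cv2.minEnclosingCircle(c); print("red",cv2.contourArea(c),e)
c=max([c for c in cs if 270<c[:,0,0].mean()<330],key=cv2.contourArea)
# top disc of cap
x,y,w,h=cv2.boundingRect(c); print(x,y,w,h)
a=im[85:185,260:350]; cv2.imwrite('pics/s8y.png',cv2.resize(a,None,fx=6,fy=6,interpolation=2)[:,:,::-1])
t=cv2.imread("pics/top8.png")[180:260,290:390]; cv2.imwrite('pics/t8y.png',cv2.resize(t,None,fx=6,fy=6,interpolation=2))
```

```text
red 203.0 ((301.3723449707031, 132.13829040527344), 8.848006248474121)
red 47.5 ((72.0, 391.0), 4.472236156463623)
red 46.5 ((54.5, 387.0), 4.717090606689453)
293 125 18 16
```

View pics/s8y.png

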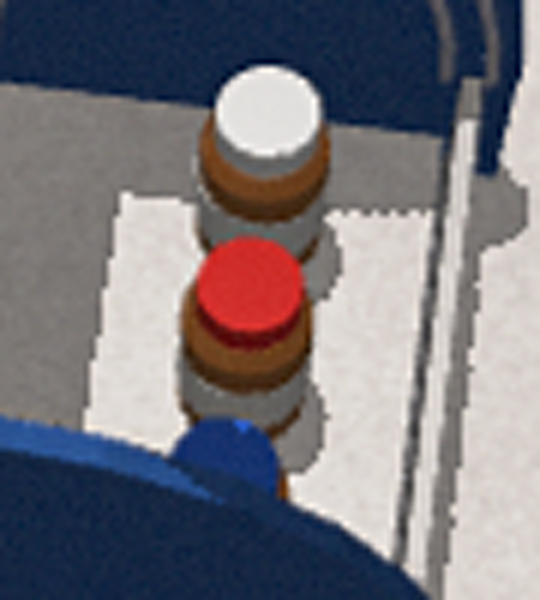

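View pics/t8y.png

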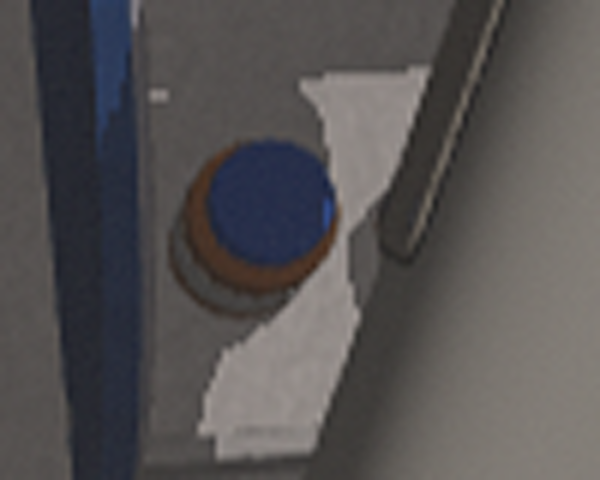

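Run:
```python
from h import *
th=np.radians(4.8); c=np.array([np.cos(th),np.sin(th)]); y=np.array([-c[1],c[0]]); O=np.array([.409,-.234])+.215*c
for k,n,u in(("white","scene",(304.5,103.5)),("red","scene",(301.5,132.5)),("blue","top",(335,213.5))):
    P=onz(n,*u,.13); d=P[:2]-O; print(k,P.round(4),(d@c).round(4),(d@y).round(4))
# handle in scene: bottom end
```

```text
white [ 0.5462 -0.3046  0.13  ] -0.0842 -0.0818
red [ 0.5363 -0.221   0.13  ] -0.087 0.0023
blue [ 0.5261 -0.1395  0.13  ] -0.0904 0.0844
```

Emit:
{"fn": "carry_out", "kwargs": {"moves": [[-0.15, 0, 0, 0, -0.4], [-0.3, 0, 0, 0, -0.4], [-0.45, 0, 0, 0, -0.4], [-0.6, 0, 0, 0, -0.4], [-0.6, 0, 0, 0, 0]]}}

```text
clock: 14.2
eef_pos: [0.5854, -0.2193, 0.3141]
tool_rot: [0.999, 0.04, -0.001, -0.0]
ft_force: [-0.7, -0.1, -0.0]
grip_width: 0.039
```

Emit:
{"fn": "carry_out", "kwargs": {"moves": [[-0.15, 0, 0, 0, 1], [-0.3, 0, 0, 0, 1], [-0.45, 0, 0, 0, 1], [-0.51, -0.01, 0.1, 0, 1], [-0.51, -0.01, 0.3, 0, 1], [-0.51, -0.01, 0.5, 0, 1], [-0.51, -0.01, 0.7, 0, 1], [-0.51, -0.01, 0.9, 0, 1], [-0.51, -0.01, 0.9, 0, 1], [-0.51, -0.01, 0.9, 0, 1]]}}

```text
clock: 15.2
eef_pos: [0.5366, -0.2223, 0.2241]
tool_rot: [0.999, 0.041, -0.001, -0.0]
ft_force: [-1.0, -0.8, 0.5]
grip_width: 0.0856
```

```bash
python3 st.py 9;  python3 - <<'E'
import cv2
a=cv2.imread('pics/scene9.png')[30:190,230:390]
cv2.imwrite('pics/s9y.png',cv2.resize(a,None,fx=3.7,fy=3.7,interpolation=2))
E
```

```text
15.2 [ 0.5366 -0.2223  0.2241] yaw 4.71 F [-1.03 -0.84  0.52] 0.0856 q [-0.39  0.4   0.24  1.41  0.    1.1 ]
cab -0.0869 0.001
```

View pics/s9y.png

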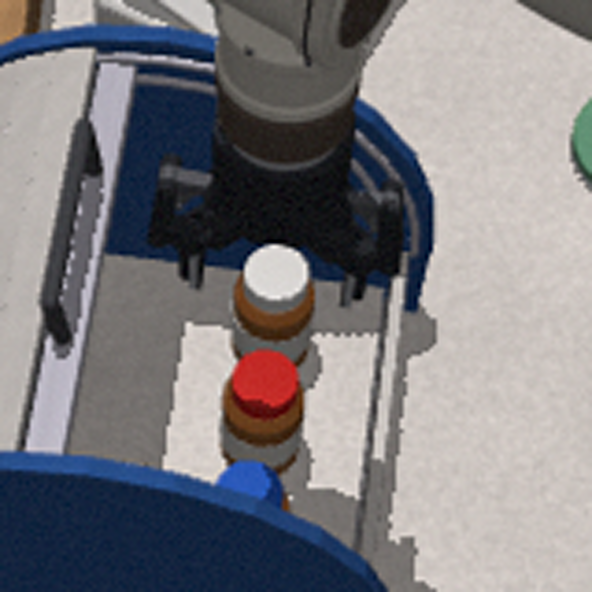

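View pics/top9.png

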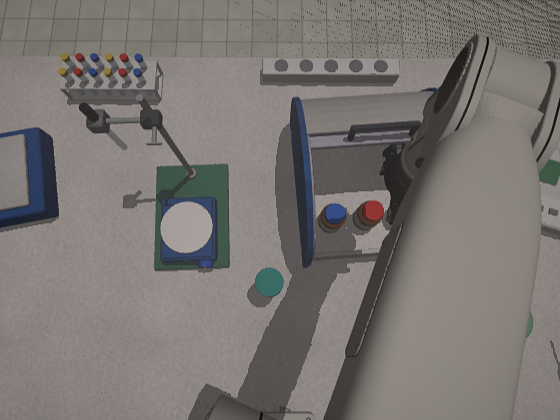

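Run:
```python
from h import *
for z in(.18,.2206,.24,.26): print(z,np.round(proj("scene",[.5366,-.2223,z]),1),np.round(proj("top",[.5366,-.2223,z]),1))
t=cv2.imread("pics/top9.png")[:,:,::-1].copy()
_,cs=blob(t[190:240,350:390].copy(),(0,150,80),(6,255,255)); (x,y),r=cv2.minEnclosingCircle(cs[0]); print(x+350,y+190,r)
P=onz("top",x+350,y+190-.5,.13); print(P)
for z in(.2,.22,.24): print(z,onz("scene",281.4,107,z),onz("scene",324.6,112.4,z))
t=cv2.imread("pics/top9.png")[130:260,310:440]; cv2.imwrite('pics/t9y.png',cv2.resize(t,None,fx=4.5,fy=4.5,interpolation=2))
```

```text
0.18 [302.3 121.9] [378.2 203.9]
0.2206 [303. 113.] [383.2 199.2]
0.24 [303.4 108.5] [385.8 196.9]
0.26 [303.8 103.7] [388.5 194.3]
373.160493850708 210.02469062805176 10.143599510192871
[ 0.53553588 -0.22345653  0.13      ]
0.2 [ 0.59192147 -0.23911327  0.2       ] [ 0.4887574  -0.24746225  0.2       ]
0.22 [ 0.58914137 -0.22703113  0.22      ] [ 0.48812657 -0.23520617  0.22      ]
0.24 [ 0.58636127 -0.21494899  0.24      ] [ 0.48749574 -0.22295009  0.24      ]
```

View pics/t9y.png

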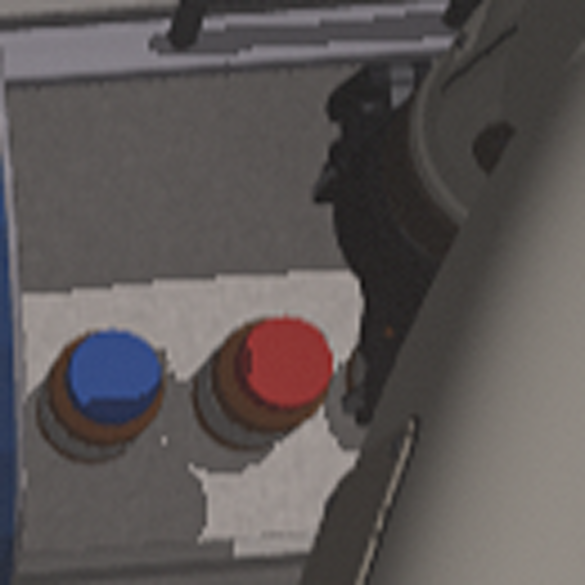

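Tips measured around the jar, centred within about 1 mm on the red cap (scene (302,133), top (373,210)). I'll descend in two stages.

Emit:
{"fn": "carry_out", "kwargs": {"moves": [[0, 0, 0.2, 0, 1], [0, 0, 0.4, 0, 1], [0, 0, 0.6, 0, 1], [0, 0, 0.8, 0, 1], [0, 0, 0.95, 0, 1], [0, 0, 0.95, 0, 1], [0, 0, 0.95, 0, 1]]}}

```text
clock: 16.0
eef_pos: [0.5375, -0.2228, 0.1308]
tool_rot: [0.999, 0.041, 0.001, 0.0]
ft_force: [0.5, 0.6, 0.9]
grip_width: 0.0852
```

Emit:
{"fn": "carry_out", "kwargs": {"moves": [[0, 0, 0.1, 0, 1], [0, 0, 0.2, 0, 1], [0, 0, 0.3, 0, 1], [0, 0, 0.4, 0, 1], [0, 0, 0.5, 0, 1], [0, 0, 0.5, 0, 1], [0, 0, 0.5, 0, 1]]}}

```text
clock: 16.7
eef_pos: [0.5365, -0.2224, 0.0792]
tool_rot: [0.999, 0.041, -0.0, -0.0]
ft_force: [-0.4, -0.4, -0.0]
grip_width: 0.0855
```

```bash
python3 st.py 10;  python3 - <<'E'
import cv2
a=cv2.imread('pics/scene10.png')[30:190,230:390]
cv2.imwrite('pics/s10y.png',cv2.resize(a,None,fx=3.7,fy=3.7,interpolation=2))
E
```

```text
16.7 [ 0.5365 -0.2224  0.0792] yaw 4.7 F [-0.36 -0.39 -0.01] 0.0855 q [-0.39  0.49 -0.01  1.07  0.    1.1 ]
cab -0.087 0.0009
```

View pics/s10y.png

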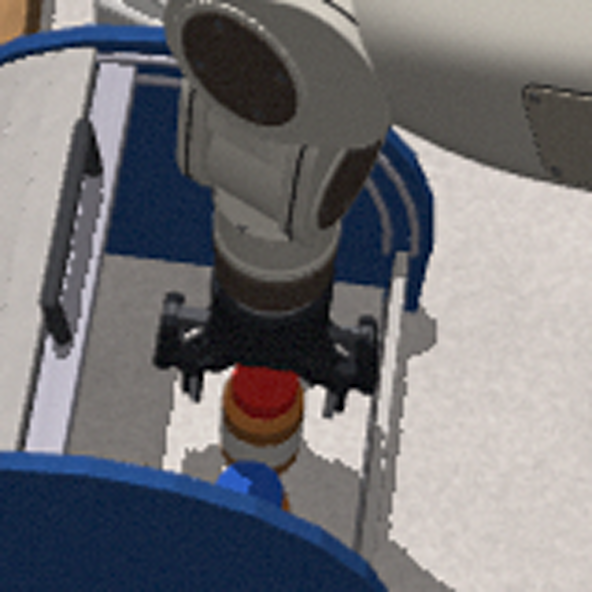

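The gripper straddles the jar, with no contact so far. The last 20 mm go slowly, then I close.

Emit:
{"fn": "carry_out", "kwargs": {"moves": [[0, 0, 0.05, 0, 1], [0, 0, 0.1, 0, 1], [0, 0, 0.14, 0, 1], [0, 0, 0.17, 0, 1], [0, 0, 0.2, 0, 1], [0, 0, 0.2, 0, 1]]}}

```text
clock: 17.4
eef_pos: [0.5363, -0.2224, 0.0591]
tool_rot: [0.999, 0.041, -0.0, -0.0]
ft_force: [0.6, 1.0, -0.6]
grip_width: 0.0854
```

Emit:
{"fn": "carry_out", "kwargs": {"moves": [[0, 0, 0, 0, 0.6], [0, 0, 0, 0, 0.45], [0, 0, 0, 0, 0.35], [0, 0, 0, 0, 0.2], [0, 0, 0, 0, -1], [0, 0, 0, 0, -1], [0, 0, 0, 0, -1], [0, 0, 0, 0, -1]]}}

```text
clock: 18.2
eef_pos: [0.5368, -0.2227, 0.0603]
tool_rot: [0.999, 0.041, 0.0, 0.0]
ft_force: [-2.4, -0.3, 5.9]
grip_width: 0.0562
```

```bash
python3 st.py
```

```text
18.2 [ 0.5368 -0.2227  0.0603] yaw 4.69 F [-2.38 -0.29  5.88] 0.0562 q [-0.39  0.51 -0.03  1.03 -0.    1.1 ]
cab -0.0867 0.0006
```

Width is 56 mm, so the jar is held. I'll lift it straight up.

Emit:
{"fn": "carry_out", "kwargs": {"moves": [[0, 0, -0.03, 0, -1], [0, 0, -0.08, 0, -1], [0, 0, -0.16, 0, -1], [0, 0, -0.26, 0, -1], [0, 0, -0.38, 0, -1], [0, 0, -0.5, 0, -1], [0, 0, -0.62, 0, -1], [0, 0, -0.74, 0, -1], [0, 0, -0.85, 0, -1], [0, 0, -0.92, 0, -1], [0, 0, -0.95, 0, -1]]}}

```text
clock: 19.3
eef_pos: [0.5372, -0.2227, 0.1559]
tool_rot: [0.999, 0.041, 0.001, 0.0]
ft_force: [-0.0, -0.2, -4.6]
grip_width: 0.0562
```

```bash
python3 st.py 11;  python3 - <<'E'
import cv2
a=cv2.imread('pics/scene11.png')[30:190,230:390]
cv2.imwrite('pics/s11y.png',cv2.resize(a,None,fx=3.7,fy=3.7,interpolation=2))
E
```

```text
19.3 [ 0.5372 -0.2227  0.1559] yaw 4.7 F [-0.01 -0.15 -4.61] 0.0562 q [-0.39  0.43  0.11  1.24  0.    1.1 ]
cab -0.0863 0.0005
```

View pics/s11y.png

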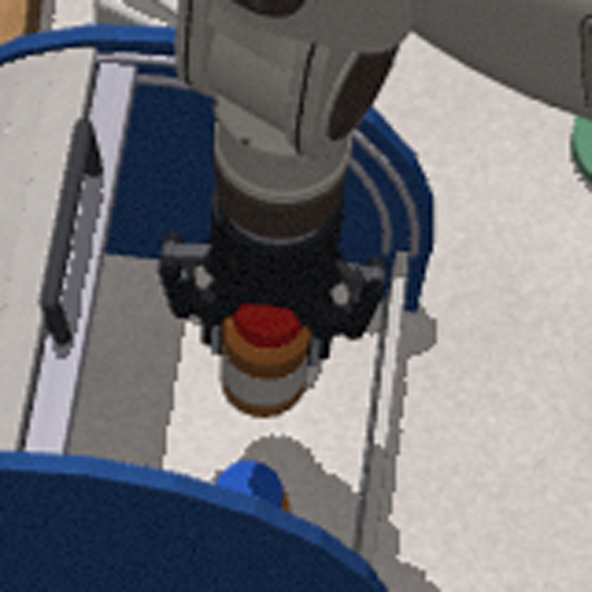

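The jar hangs upright in the grip, its cap at about scene (302,117), and the cover is still open. I'll go up to clear the cheeks.

Emit:
{"fn": "carry_out", "kwargs": {"moves": [[0, 0, -0.1, 0, -1], [0, 0, -0.22, 0, -1], [0, 0, -0.34, 0, -1], [0, 0, -0.46, 0, -1], [0, 0, -0.58, 0, -1], [0, 0, -0.7, 0, -1], [0, 0, -0.82, 0, -1], [0, 0, -0.92, 0, -1], [0, 0, -0.98, 0, -1]]}}

```text
clock: 20.3
eef_pos: [0.5371, -0.2227, 0.2541]
tool_rot: [0.999, 0.041, 0.001, 0.0]
ft_force: [0.2, -0.2, -3.8]
grip_width: 0.0563
```

Emit:
{"fn": "carry_out", "kwargs": {"moves": [[0, 0, -0.1, 0, -1], [0, 0, -0.22, 0, -1], [0, 0, -0.34, 0, -1], [0, 0, -0.46, 0, -1], [0, 0, -0.58, 0, -1], [0, 0, -0.68, 0, -1], [0, 0, -0.74, 0, -1], [0, 0, -0.74, 0, -1]]}}

```text
clock: 21.1
eef_pos: [0.5371, -0.2227, 0.3277]
tool_rot: [0.999, 0.041, 0.001, 0.0]
ft_force: [-0.1, 0.1, -3.4]
grip_width: 0.0562
```

Emit:
{"fn": "carry_out", "kwargs": {"moves": [[0, -0.05, 0, 0, -1], [0, -0.13, 0, 0, -1], [0, -0.23, 0, 0, -1], [0, -0.35, 0, 0, -1], [0, -0.47, 0, 0, -1], [0, -0.59, 0, 0, -1], [0, -0.71, 0, 0, -1], [0, -0.83, 0, 0, -1], [0, -0.95, 0, 0, -1]]}}

```text
clock: 22.0
eef_pos: [0.5289, -0.1267, 0.3268]
tool_rot: [0.999, 0.041, 0.0, 0.0]
ft_force: [0.3, -0.4, -4.2]
grip_width: 0.0558
```

```bash
python3 st.py 12
```

```text
22.0 [ 0.5289 -0.1267  0.3268] yaw 4.71 F [ 0.31 -0.4  -4.19] 0.0558 q [-0.24  0.32  0.38  1.63  0.    1.25]
cab -0.0866 0.0969
```

View pics/scene12.png

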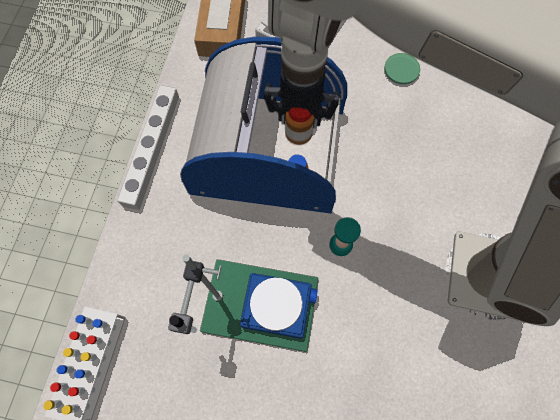

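Clear of the cabinet. The caps and the timer (346,230) are undisturbed. Moving over to the stirrer.

Emit:
{"fn": "carry_out", "kwargs": {"moves": [[0, -0.12, 0, 0, -1], [0, -0.24, 0, 0, -1], [0, -0.36, 0, 0, -1], [0, -0.48, 0, 0, -1], [0, -0.6, 0, 0, -1], [0, -0.72, 0, 0, -1], [0, -0.84, 0, 0, -1], [0, -0.95, 0, 0, -1]]}}

```text
clock: 22.9
eef_pos: [0.5211, -0.0321, 0.3268]
tool_rot: [0.999, 0.041, 0.0, -0.0]
ft_force: [0.0, -0.6, -3.3]
grip_width: 0.056
```

Emit:
{"fn": "carry_out", "kwargs": {"moves": [[0, -0.12, 0, 0, -1], [0, -0.24, 0, 0, -1], [0, -0.36, 0, 0, -1], [0, -0.48, 0, 0, -1], [0, -0.6, 0, 0, -1], [0, -0.72, 0, 0, -1], [0, -0.84, 0, 0, -1], [0, -0.95, 0, 0, -1]]}}

```text
clock: 23.7
eef_pos: [0.5133, 0.0626, 0.3267]
tool_rot: [0.999, 0.041, -0.0, -0.0]
ft_force: [0.8, -0.4, -3.3]
grip_width: 0.0563
```

Emit:
{"fn": "carry_out", "kwargs": {"moves": [[0, -0.12, 0, 0, -1], [0, -0.24, 0, 0, -1], [0, -0.36, 0, 0, -1], [0, -0.48, 0, 0, -1], [0, -0.6, 0, 0, -1], [0, -0.72, 0, 0, -1], [0.01, -0.84, 0, 0, -1], [0.03, -0.95, 0, 0, -1]]}}

```text
clock: 24.5
eef_pos: [0.5086, 0.1575, 0.3267]
tool_rot: [0.999, 0.041, 0.0, -0.0]
ft_force: [0.3, 0.3, -3.6]
grip_width: 0.0562
```

Emit:
{"fn": "carry_out", "kwargs": {"moves": [[0, -0.12, 0, 0, -1], [0, -0.24, 0, 0, -1], [0, -0.34, 0, 0, -1], [0, -0.4, 0.05, 0, -1], [0, -0.4, 0.15, 0, -1], [0, -0.4, 0.25, 0, -1], [0, -0.4, 0.37, 0, -1], [0, -0.4, 0.49, 0, -1], [0, -0.4, 0.61, 0, -1], [0, -0.4, 0.73, 0, -1], [0, -0.4, 0.85, 0, -1], [0, -0.4, 0.95, 0, -1], [0, -0.4, 1.0, 0, -1], [0, -0.4, 1.0, 0, -1]]}}

```text
clock: 25.9
eef_pos: [0.5049, 0.1961, 0.2258]
tool_rot: [0.999, 0.041, -0.001, 0.0]
ft_force: [0.6, 0.1, -2.6]
grip_width: 0.0559
```

```bash
python3 st.py 13
```

```text
25.9 [0.5049 0.1961 0.2258] yaw 4.7 F [ 0.6   0.1  -2.59] 0.0559 q [ 0.37  0.32  0.13  1.38 -0.    1.86]
cab -0.0835 0.4206
```

View pics/scene13.png

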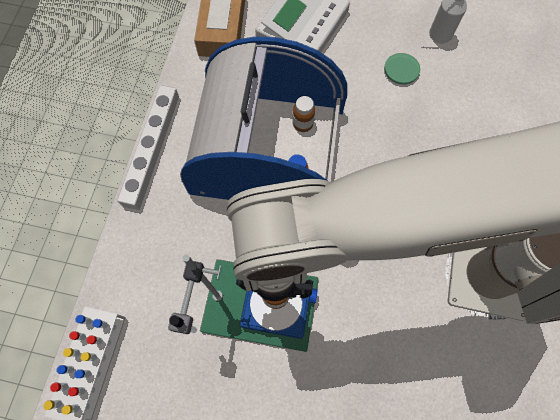

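View pics/top13.png

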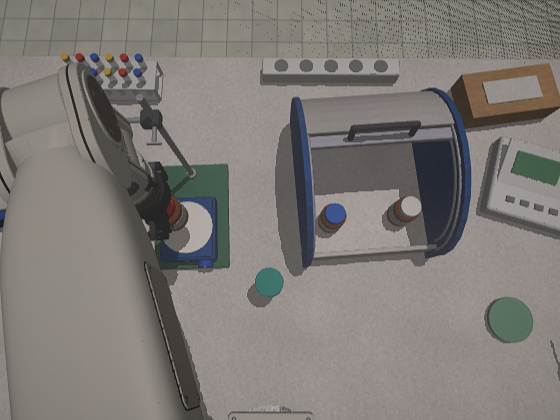

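Emit:
{"fn": "carry_out", "kwargs": {"moves": [[0, 0, 0.1, 0, -1], [0, 0, 0.22, 0, -1], [0, 0, 0.34, 0, -1], [0, 0, 0.46, 0, -1], [0, 0, 0.58, 0, -1], [0, 0, 0.7, 0, -1], [0, 0, 0.8, 0, -1], [0, 0, 0.88, 0, -1], [0, 0, 0.94, 0, -1], [0, 0, 0.98, 0, -1], [0, 0, 1.0, 0, -1], [0, 0, 1.0, 0, -1], [0, 0, 1.0, 0, -1]]}}

```text
clock: 27.3
eef_pos: [0.5056, 0.1964, 0.1271]
tool_rot: [0.999, 0.041, 0.0, -0.0]
ft_force: [1.3, 0.6, -3.0]
grip_width: 0.0562
```

```bash
python3 st.py 14;  python3 - <<'E'
import cv2
a=cv2.imread('pics/scene14.png')[240:350,200:330]
b=cv2.imread('pics/top14.png')[150:280,110:240]
cv2.imwrite('pics/s14y.png',cv2.resize(a,None,fx=4.5,fy=4.5,interpolation=2))
cv2.imwrite('pics/t14y.png',cv2.resize(b,None,fx=4.5,fy=4.5,interpolation=2))
E
```

```text
27.3 [0.5056 0.1964 0.1271] yaw 4.7 F [ 1.34  0.6  -2.98] 0.0562 q [ 0.37  0.38 -0.05  1.14  0.    1.86]
cab -0.0827 0.4208
```

View pics/s14y.png

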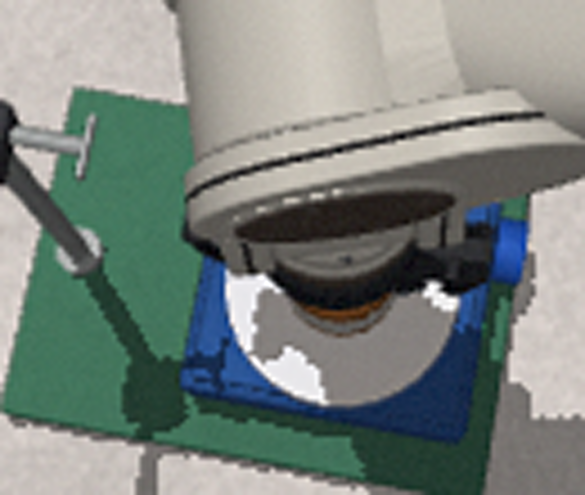

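View pics/t14y.png

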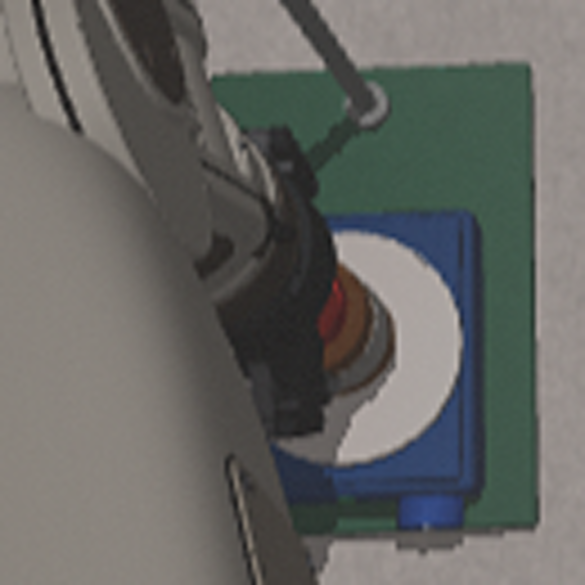

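Both views show the jar centred over the plate: jar base at about top (185,227), plate centre about top (187,227). Lowering gently.

Emit:
{"fn": "carry_out", "kwargs": {"moves": [[0, 0, 0.04, 0, -1], [0, 0, 0.08, 0, -1], [0, 0, 0.11, 0, -1], [0, 0, 0.13, 0, -1], [0, 0, 0.14, 0, -1], [0, 0, 0.15, 0, -1], [0, 0, 0.15, 0, -1], [0, 0, 0.15, 0, -1]]}}

```text
clock: 28.2
eef_pos: [0.5054, 0.1963, 0.1118]
tool_rot: [0.999, 0.041, 0.0, -0.0]
ft_force: [0.4, -0.0, -3.3]
grip_width: 0.056
```

```bash
python3 st.py
```

```text
28.2 [0.5054 0.1963 0.1118] yaw 4.7 F [ 0.37 -0.01 -3.28] 0.056 q [ 0.37  0.39 -0.08  1.1  -0.    1.86]
cab -0.0829 0.4207
```

Not yet touching. I'll go down in 1 mm steps.

Emit:
{"fn": "carry_out", "kwargs": {"moves": [[0, 0, 0.005, 0, -1], [0, 0, 0.01, 0, -1], [0, 0, 0.01, 0, -1], [0, 0, 0.01, 0, -1]]}}

```text
clock: 28.6
eef_pos: [0.5053, 0.1963, 0.1107]
tool_rot: [0.999, 0.041, 0.0, 0.0]
ft_force: [0.1, 0.8, -3.5]
grip_width: 0.0565
```

Emit:
{"fn": "carry_out", "kwargs": {"moves": [[0, 0, 0.005, 0, -1], [0, 0, 0.01, 0, -1], [0, 0, 0.01, 0, -1], [0, 0, 0.01, 0, -1]]}}

```text
clock: 29.0
eef_pos: [0.5054, 0.1963, 0.1103]
tool_rot: [0.999, 0.041, 0.0, -0.0]
ft_force: [-1.5, -0.7, 2.6]
grip_width: 0.0562
```

Contact: the vertical force went from -3.5 to +2.6 N. Releasing.

Emit:
{"fn": "carry_out", "kwargs": {"moves": [[0, 0, 0, 0, 0.36], [0, 0, 0, 0, 0.42], [0, 0, 0, 0, 0.5], [0, 0, 0, 0, 0.7], [0, 0, 0, 0, 1], [0, 0, 0, 0, 1], [0, 0, 0, 0, 1]]}}

```text
clock: 29.7
eef_pos: [0.5054, 0.1963, 0.1097]
tool_rot: [0.999, 0.041, 0.0, -0.0]
ft_force: [-1.3, -0.1, 0.5]
grip_width: 0.0856
```

```bash
python3 st.py
```

```text
29.7 [0.5054 0.1963 0.1097] yaw 4.7 F [-1.31 -0.1   0.5 ] 0.0856 q [ 0.37  0.4  -0.08  1.1   0.    1.86]
cab -0.083 0.4207
```

Emit:
{"fn": "carry_out", "kwargs": {"moves": [[0, 0, -0.08, 0, 1], [0, 0, -0.18, 0, 1], [0, 0, -0.3, 0, 1], [0, 0, -0.45, 0, 1], [0, 0, -0.6, 0, 1], [0, 0, -0.75, 0, 1], [0, 0, -0.9, 0, 1], [0, 0, -1.0, 0, 1], [0, 0, -1.0, 0, 1]]}}

```text
clock: 30.6
eef_pos: [0.5065, 0.1968, 0.2122]
tool_rot: [0.999, 0.041, 0.002, -0.001]
ft_force: [-0.0, -0.3, -0.3]
grip_width: 0.0852
```

Emit:
{"fn": "carry_out", "kwargs": {"moves": [[0, 0, -0.2, 0, 1], [0, 0, -0.4, 0, 1], [0, 0, -0.5, 0, 1], [-0.2, 0, -0.5, 0, 1], [-0.4, 0, -0.5, 0, 1], [-0.6, 0, -0.5, 0, 1], [-0.8, 0, -0.5, 0, 1], [-1, 0, -0.5, 0, 1], [-1, 0, -0.5, 0, 1], [-1, 0, -0.5, 0, 1]]}}

```text
clock: 31.6
eef_pos: [0.4058, 0.1882, 0.2596]
tool_rot: [0.999, 0.041, 0.0, -0.0]
ft_force: [0.8, -0.1, -1.0]
grip_width: 0.0854
```

```bash
python3 st.py 15
```

```text
31.6 [0.4058 0.1882 0.2596] yaw 4.72 F [ 0.83 -0.07 -0.96] 0.0854 q [ 0.43  0.12 -0.04  1.41 -0.    1.92]
cab -0.1828 0.421
```

View pics/scene15.png

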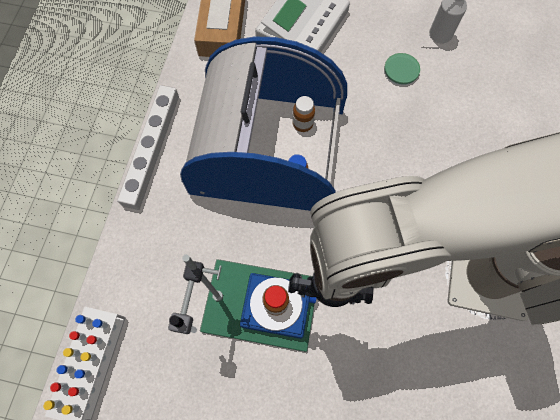

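View pics/top15.png

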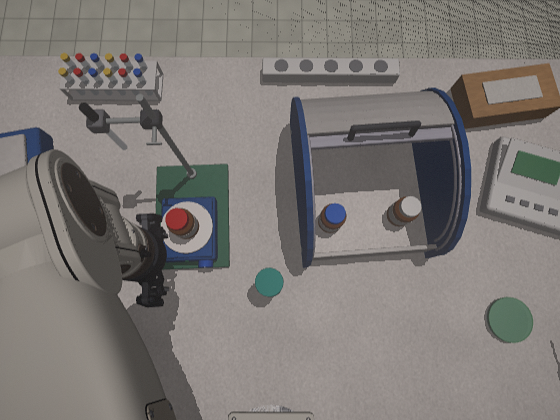

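Run:
```python
from h import *
for n,(x0,y0,x1,y1) in(("scene",(255,275,300,325)),("top",(160,200,200,245))):
    im=cv2.imread(f"pics/{n}15.png")[:,:,::-1].copy()
    _,cs=blob(im[y0:y1,x0:x1].copy(),(0,150,80),(6,255,255)); (x,y),r=cv2.minEnclosingCircle(cs[0]); print(n,x+x0,y+y0,r,onz(n,x+x0,y+y0,.175))
th=np.radians(4.8); c=np.array([np.cos(th),np.sin(th)]); O=np.array([.409,-.234])+.215*c
for u in((351,132),(415,126)): # handle ends, top view
    P=onz("top",*u,.297); print("handle",P, (P[:2]-O)@c)
print(onz("top",335,213.5,.13),onz("scene",304.5,103.5,.13), onz("top",269,282,.14))
a,b=[cv2.imread(f"pics/{k}.png") for k in("top0","top15")]
print("timer diff",np.abs(a[265:300,252:288].astype(int)-b[265:300,252:288]).mean())
```

```text
scene 275.10204124450684 296.51020431518555 11.190716743469238 [0.50627807 0.19720772 0.175     ]
top 175.8333330154419 218.25 11.117217063903809 [0.50469165 0.1960594  0.175     ]
handle [ 0.64552721 -0.1487003   0.297     ] 0.02783537405454597
handle [ 0.65830672 -0.26811144  0.297     ] 0.030577996409346136
[ 0.52611485 -0.13951713  0.13      ] [ 0.5462069  -0.30458907  0.13      ] [0.37756335 0.00306847 0.14      ]
timer diff 7.194708994708995
```

Run:
```python
from h import *
for k in("top0","top15"):
    im=cv2.imread(f"pics/{k}.png")[255:305,245:295,::-1].copy()
    _,cs=blob(im,(78,80,30),(98,255,255)); (x,y),r=cv2.minEnclosingCircle(cs[0]); print(k,x+245,y+255,r)
print(order.job_done())
```

```text
top0 268.6599998474121 281.8999996185303 14.15233039855957
top15 268.6599998474121 281.8999996185303 14.15233039855957
the job is handed in; nothing more can be done
None
```

I opened the cover by its handle and it stayed up. I then lifted the red-capped jar out upright, set it on the stirrer plate, opened the fingers and backed the arm away. The job was handed in at about 31.7 s of the 67 s allowed; no verdict is reported.

**Last checks**
- **Jar:** the red cap measures within about 2 mm of the plate centre in both cameras. At the final lowering the vertical force went from -3.5 to +2.6 N before I released it. I did not measure its tilt as an angle; it looks upright in both final pictures.
- **Cover:** the handle is at about cabinet x = +29 mm by the top camera, which puts the cover at about 1.64 rad.
- **Other things:** the blue- and white-capped jars still sit where I first measured their caps, once the cover was open. The timer's top camera reading is identical before and after.

**What disagreed or went wrong:** The pads are about 35 mm farther back than the stated tool geometry. Because of that, the first two closes missed the handle bar; on the second the closing fingertips pressed lightly on top of it (about 4 N). I corrected for the offset from the pictures and the contact force. The two cameras also disagree by about 3 mm on the plate centre, so I used their mean.

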